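# Set a shaft flat-up in vee blocks and clamp it

## Task

Take the black shaft with the milled flat out of the yellow rack, find its flat, and lay the shaft centred in the two vee blocks of the blue fixture, flat end on the clamp's side, turning it - put it down and take it again as often as needed - until the flat faces straight up. Let go of the shaft, and only then swing the clamp all the way over so that its pad sits on the flat. Leave the brass bar and everything else on the bench where it is.

Things in the scene. Friction and masses are not known exactly. Their poses are not given: they have to be found in the camera images.
- shaft_centre (a point): Centre, on the axis, of the loose black anodised aluminium shaft: round, 30 mm diameter, 210 mm long, about 0.4 kg. Its z axis runs along the shaft towards the end with the flat, +x is the way the flat faces (+x up = flat up). It starts in either seat of the rack, flat end to the rack's +y, with the flat 115 to 180 degrees away from up, either way round.
- shaft_flat (a point): Middle of the shaft's bright milled flat, 45 mm along +z from shaft_centre; axes as there. The flat runs from 23 to 67 mm from the centre, is 24 mm wide and 6 mm deep: its face is 9 mm from the axis, so the shaft is 24 mm thick across it. Everywhere else the shaft is fully round.
- fixture_cradle (a point): Where the shaft's centre shall lie in the fixed blue fixture, 105 mm above the bench on the axis of its two steel vee blocks. y runs along the vees to the clamp's side (flat end this way), z up, x to the clamp's hinge. The blocks are 16 mm thick, at y = -85 and +85 mm, 56 mm wide in x, tops 4 mm above this point.
- fixture: The blue fixture itself, origin under its base plate (170 x 210 mm, 12 mm thick), axes as fixture_cradle. Between the vee blocks it is open down to the base plate, except for the clamp's two hinge cheeks at x = 54 to 80, y = 26 to 64 mm, 158 mm high.
- clamp_grip (a point): Point to hold on the clamp's red handle: a round bar, 12 mm diameter, parallel to the vee axis, free for 26 mm either side of this point. It lies at y = 85 mm from fixture_cradle and circles the hinge (axis along y, at x = 65, z = 35 mm from fixture_cradle) at 135 mm radius.
- clamp_pad (a point): Centre of the underside of the clamp's round black rubber pad (14 mm diameter). With the clamp closed it is at x = 0, y = 45, z = 9 mm from fixture_cradle and sits on the shaft's upturned flat.
- clamp (a joint): Angle q (rad) of the hinged steel clamp arm: 0 = level, pad sitting on the upturned flat; 1.58 to 1.78 at the start, swung up clear of the shaft. The handle is at x = 65 - 135 cos q, z = 35 + 135 sin q mm from fixture_cradle. Stiff hinge (about 0.35 N m): it stays where it is left. On the round side of the shaft it would stop at about 0.1.
- rack_middle (a point): Middle of the fixed yellow rack (210 x 270 mm, rims 16 mm high), 50 mm above the bench. Its two seats run along y at x = -55 and +55 mm; the shaft's axis lies at this height. Each seat is a pair of low wooden vees, 16 mm thick, at y = -75 and +75 mm, tops 48 mm above the bench. Stops 60 mm high stand at y = -130 mm.
- bar: Plain round brass bar, 30 mm diameter, 210 mm long, without a flat, in the other seat of the rack. Leave it there. Origin at its centre, z along it.
- moose: Cast aluminium moose figure standing on a 30 x 100 mm foot, 135 mm tall, origin under its foot. Leave it.
- screwdriver: Red-handled screwdriver, 180 mm, lying on the bench. Leave it.
- wrench: Steel wrench, 170 mm, lying on the bench. Leave it.
- hammer: Hammer, 260 mm, lying on the bench. Leave it.
- oil_can: Green oil bottle with red cap, 60 mm diameter, 130 mm tall, origin under it. Leave it.
- tin: Aluminium tin, 72 mm diameter, 70 mm tall, origin under it. Leave it.
There are look-alikes about, which are no part of the job. What is shaped like the part that bears shaft_centre but green or turquoise is not meant.

How it is judged (in metres and radians):
On the way, in this order (a step that is already met when the one before it is completed fails the run):
1. the shaft is lifted out of the rack by the fingers (height (world z) of shaft_centre above 0.075 m and contact force between the fingers and shaft above 1 N), for 0.1 s.
2. the shaft lies in the vee blocks, let go, its flat facing up, with the clamp still open (distance between shaft_centre and fixture_cradle below 0.012 m and angle between the z axis of shaft_centre and the y axis of fixture_cradle, either way round below 0.04 rad and y of shaft_flat in the frame of fixture_cradle above 0.03 m and angle between shaft_flat's own x axis and vertical below 0.16 rad and contact force between the fingers and shaft below 0.1 N and linear speed of shaft below 0.02 m/s and value of joint clamp above 0.6 rad), for 0.2 s.
At the end, for the whole second after the job is handed in: the shaft rests in both vee blocks, its centre within 12 mm of its place, parallel to the vee axis within 0.04 rad, with the flat facing up within 0.16 rad; the clamp is closed to below 0.06 rad with its pad on the flat, within 16 mm of the flat's middle; shaft at rest (distance between shaft_centre and fixture_cradle below 0.012 m and angle between the z axis of shaft_centre and the y axis of fixture_cradle, either way round below 0.04 rad and angle between shaft_flat's own x axis and vertical below 0.16 rad and distance between clamp_pad and shaft_flat below 0.016 m and value of joint clamp below 0.06 rad and linear speed of shaft below 0.01 m/s); the robot touches nothing.
It fails at once if the brass bar is moved by more than 20 mm (distance of bar from where it was at the start of the episode above 0.02 m).
It fails at once if another thing on the bench is moved by more than 30 mm (distance of any of moose, screwdriver, wrench, hammer, oil_can, tin from where it was at the start of the episode above 0.03 m).
It fails at once if the shaft is dropped onto the bench (height (world z) of shaft_centre below 0.03 m).
It also fails if it takes over 72 s, if anything falls off the work surface, if the arm or the gripper's body presses on something with over 40 N, if the wrist force passes 120 N, or if a joint passes its speed limit or range.

## Robot

A 6-joint arm with a two-finger parallel gripper is mounted at the origin on the work surface. World frame = base frame: x ahead of the robot, y to its left, z up, the work surface at z = 0. Lengths are in mm, angles in rad, forces in N, time in s.
With the tool pointing down it reaches from about 350 to 975 mm from the base axis. Payload 7.1 kg.
Tool frame: the origin (TCP) lies midway between the tips of the shut fingers; the grasp point (between the pads) lies ctrl.tcp_to_grasp behind it (ctrl.tcp_to_grasp is the distance from the TCP to the grasp point, in mm); z points along the fingers, y is the direction in which the jaws open and shut (so a half turn about z gives the same grasp; the last joint's range is limited). The gripper opens to 88 mm and grips with 3 to 60 N. Pads are 20 mm wide; open, the fingers measure 115 mm over their backs; the gripper's body (75 mm by 178 mm) begins 61 mm behind the grasp point.
Start: joints at [1.311, 0.423, 1.63, -0, 1.089, -0.019], TCP at [149.018, 606.958, 222.675] pointing down, gripper open.
Joint ranges: [-3, 3], [-0.9, 2.11], [0.09, 2.58], [-1.31, 4.45], [0.11, 2.69], [-2.54, 2.54]. Speed limits (rad/s): [2.39, 2.39, 3.01, 3.14, 3.14, 3.14].

## Interface

Orientations are given as a rotation vector (axis times angle).
In Python, from workcell import ctrl gives the robot as it stands.
- The arm moves only by the tool play_rows, never from a script. Its argument "increments" is text: rows parted by semicolons, each of 5 numbers parted by spaces: the opening, from 0 (shut) to 1 (fully open), then the shift along the world's x, y, z in m, then the turn about the world's z in degrees. A call has 1 to 20 rows; each row shifts and turns the commanded pose from where the row before left it; what a row does not reach is not made up. A row lasts 1/10 s, in which the tool goes at most 50 mm and 8.59 degrees, less where a joint would pass 70% of its speed; a pose out of reach is approached as far as the arm can. A call is refused whole if a number of a shift passes 0.05 or a number of a turn 8.59, either way. A call with a gripper value outside its range is refused whole. The fingers move at their own pace and stop on an object; the grip force is fixed at half the most. Time passes only in rows, so rows that do not move let the fingers close. It gives the time, the measured TCP pose, the force and the opening at its end, in the units of the state.
- ctrl.get_obs(): the state, without advancing time (a new reading comes with each control period).
- ctrl.get_image(name): name is "scene" or "top"; returns a dict with "img" (384x512x3 uint8, red, green, blue), "range_z" (384x512 float32, mm along the optical axis (not along the pixel's ray), 0 where there is no reading), "vertical_fov" (degrees; the focal length in pixels is half the picture's height over the tangent of half this angle, whatever the lens; pixels are square), "cx", "cy" (the principal point, pixels), "origin" and "attitude" of the camera in the world. Camera axes: x right, y down, z forward; pixel columns grow to the right and rows downward; lengths in mm; the calibration is good to about 2 mm. A picture is of the moment at which its call begins.
- ctrl.close_job(): hands the job in, once; it reports no verdict.
The state is a dict: "t": time; "qpos": joint angles; "qvel": joint speeds; "joint_torque": joint torques, N m; "ee_pos": TCP position; "orientation": TCP orientation; "ft_force": force on the tool from outside, world axes, zero at the start; "moment": the same for the moment, N m; "width": finger opening in mm.
Only numpy, scipy, OpenCV 4.12 (cv2) and the standard library are available. Lean on these libraries where they do the work, as an engineer would, in place of code of your own. Each camera call takes 0.05 s, during which the arm holds its last target. There are 200 camera calls.

## Working session

There is one attempt and no reset: what is moved stays moved. The work goes in short steps, Python scripts to look and compute and a tool call to move; the robot and the scene stay as the last step left them, time stands still between calls to the robot, and variables do not carry over. Pictures are saved under pics/ and viewed, on a budget of 10 in all, crops included, one or two more only if the job needs it, and the job is handed in when it is done.

Besides the shell and the picture viewer there is one more tool, called as name(argument=value, ...) on one line, values as JSON. play_rows: Moves the arm, as the interface text tells. Its arguments: {"type":"object","properties":{"increments":{"type":"string"}},"required":["increments"]}

```bash
ls; mkdir -p pics; cat > h.py <<'E'
import numpy as np, cv2
from scipy.spatial.transform import Rotation as R
from workcell import ctrl
def grab(name):
    d=ctrl.get_image(name); 
    d['f']=d['img'].shape[0]/2/np.tan(np.radians(d['vertical_fov'])/2)
    a=np.array(d['attitude'],float)
    d['R']=a if a.shape==(3,3) else R.from_rotvec(a).as_matrix()
    d['o']=np.array(d['origin'],float); return d
def cloud(d):
    h,w=d['range_z'].shape; v,u=np.mgrid[:h,:w]; z=d['range_z']
    c=np.stack([(u-d['cx'])/d['f']*z,(v-d['cy'])/d['f']*z,z],-1)
    return c@d['R'].T+d['o']
def plane(d,u,v,z):
    r=d['R']@np.array([(u-d['cx'])/d['f'],(v-d['cy'])/d['f'],1]); return d['o']+r*(z-d['o'][2])/r[2]
def save(d,fn,box=None,s=1):
    im=d['img'][:,:,::-1]
    if box: im=im[box[1]:box[3],box[0]:box[2]]
    cv2.imwrite('pics/'+fn,cv2.resize(im,None,fx=s,fy=s,interpolation=cv2.INTER_CUBIC))
E
python3 - <<'E'
from h import *
for n in ['scene','top']:
    d=grab(n); save(d,n+'0.png',s=1.5); print(n,d['o'],d['R'].round(3).tolist(),d['f'],d['cx'],d['cy'],d['attitude'])
    np.savez(n+'0.npz',img=d['img'],P=cloud(d))
print(ctrl.get_obs(),ctrl.tcp_to_grasp)
E
```

```text
pics
scene [1177.91997774 -458.36170344 1173.35742021] [[0.559, 0.667, -0.493], [0.829, -0.445, 0.339], [0.007, -0.598, -0.801]] 369.5893178832896 260.95142610911506 192.88557731683326 [-2.24577796 -1.19748237  0.38910221]
top [ 353.61707228    8.39236833 1412.60449509] [[0.012, -0.99, 0.142], [-1.0, -0.015, -0.021], [0.023, -0.141, -0.99]] 376.55998530693415 252.57708278350324 188.49458768678073 [-2.17229501  2.14367584 -0.17773594]
{'t': 0.1, 'qpos': array([ 1.31099377e+00,  4.23757489e-01,  1.63062420e+00, -7.41304233e-07,
        1.08860481e+00, -1.89840500e-02]), 'qvel': array([ 0.00028096, -0.00146063, -0.00438654, -0.00103101, -0.00101474,
        0.00089932]), 'joint_torque': array([ 4.47831662e-04, -5.45615566e+01, -2.74328399e+01,  6.46124734e-02,
        1.88039581e-02, -4.11345513e-05]), 'ee_pos': array([148.89451298, 606.47620869, 221.97959063]), 'orientation': array([-3.77339613e-01, -3.11865385e+00,  2.16821947e-03]), 'ft_force': array([-0.53817841,  0.89309015, -0.22464433]), 'moment': array([0.00885112, 0.02377357, 0.00358946]), 'width': 88.0643399927626} 18.700000000000003
```

View pics/scene0.png

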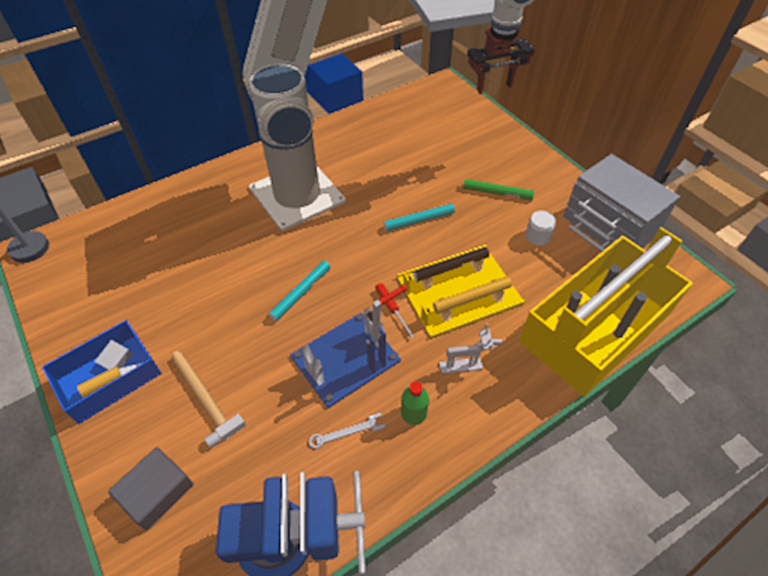

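View pics/top0.png

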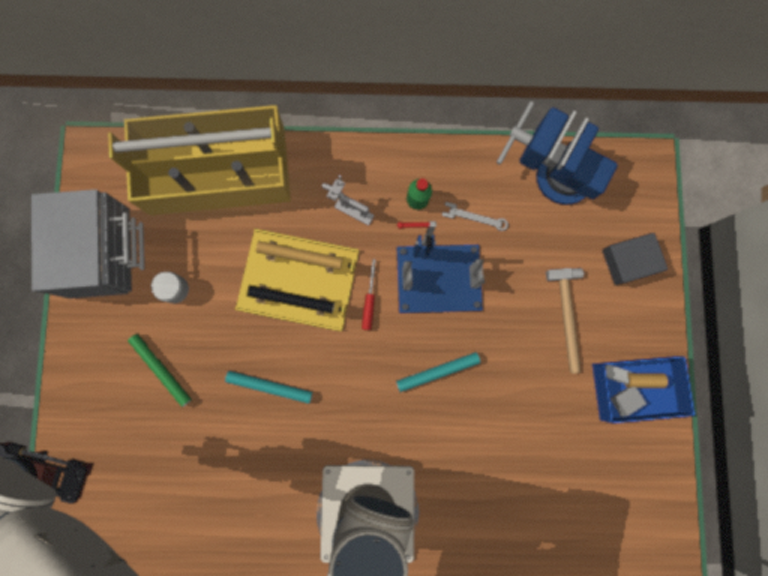

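The top view shows the black shaft in the rack's near seat, at (293,299). The brass bar is at (300,255) and the blue fixture at (440,278), with its clamp raised at (425,240). The look-alikes are turquoise or green rods at (268,387), (438,372) and (160,370), so the black rod in the rack is the one meant. I'll measure both and enlarge one crop.

```bash
python3 - <<'E'
from h import *
im=np.load('top0.npz'); I=im['img']; P=im['P']
J=np.load('scene0.npz'); 
a=cv2.resize(I[140:230,150:340,::-1],None,fx=4,fy=4,interpolation=cv2.INTER_CUBIC)
b=cv2.resize(J['img'][150:280,185:355,::-1],None,fx=4,fy=4,interpolation=cv2.INTER_CUBIC)[:, :760]
b=cv2.resize(b,(300,230)) if 0 else b
cv2.imwrite('pics/c0.png',np.vstack([cv2.resize(a,(570,270)),cv2.resize(b[:,:680],(432,330)) if 0 else cv2.resize(b,(570,330*1))]))
def comp(I,P,lo,hi,name,box):
    hsv=cv2.cvtColor(I,cv2.COLOR_RGB2HSV); m=cv2.inRange(hsv,lo,hi)
    k=np.zeros_like(m); x0,y0,x1,y1=box; k[y0:y1,x0:x1]=1; m=m*k
    n,l,s,c=cv2.connectedComponentsWithStats(m)
    i=1+np.argmax(s[1:,4]); q=P[l==i]; print(name,s[i],np.median(q,0).round(1),q.min(0).round(1),q.max(0).round(1))
    return l==i
for nm,I_,P_,bx in [('top',I,P,((150,145,245,225),(255,145,330,215))),('scene',J['img'],J['P'],((260,155,355,230),(185,185,275,275)))]:
    m=comp(I_,P_,(0,0,0),(179,255,50),nm+' black',bx[0]); q=P_[m]; q=q[(q[:,2]>45)&(q[:,2]<75)]
    r=cv2.minAreaRect(q[:,:2].astype(np.float32)); print('  shaft rect',r,np.percentile(q[:,2],[5,50,95]))
    m=comp(I_,P_,(20,150,90),(35,255,255),nm+' yellow',bx[0]); q=P_[m]; q=q[(q[:,2]<30)]; print('  rack rect',cv2.minAreaRect(q[:,:2].astype(np.float32)))
    m=comp(I_,P_,(105,100,40),(125,255,255),nm+' blue',bx[1]); q=P_[m]; q=q[(q[:,2]<25)&(q[:,2]>5)]; print('  fix rect',cv2.minAreaRect(q[:,:2].astype(np.float32)))
    # tall points in fixture
    x0,y0,x1,y1=bx[1]; q=P_[y0:y1,x0:x1].reshape(-1,3); 
    for lo,hi in [(90,115),(120,162),(165,300)]:
        s=q[(q[:,2]>lo)&(q[:,2]<hi)]; 
        lab=[] 
        print('  tall',lo,hi,len(s),s.mean(0).round(0) if len(s) else '', s.min(0).round(0) if len(s) else '',s.max(0).round(0) if len(s) else '')
    x0,y0,x1,y1=bx[0]; q=P_[y0:y1,x0:x1].reshape(-1,3); 
E
```

```text
top black [166 191  56  17 348] [505.3 192.5  63.7] [353.6   8.4  51.6] [ 533.5  290.  1412.6]
  shaft rect ((506.44610595703125, 191.55120849609375), (201.2661895751953, 24.57390022277832), 78.91907501220703) [58.9743375  63.69453944 68.47614401]
top yellow [ 157  153   82   68 2902] [559.5 178.9   8.8] [353.6   8.4  -3. ] [ 684.6  333.3 1412.6]
  rack rect ((562.3275146484375, 182.20628356933594), (270.673583984375, 213.5241241455078), 79.20883178710938)
top blue [ 266  161   55   47 1993] [ 564.9 -171.3   12.7] [ 353.6 -276.3    2.1] [ 652.1    8.4 1412.6]
  fix rect ((568.854248046875, -173.64056396484375), (165.6907958984375, 203.3677978515625), 1.0402241945266724)
  tall 90 115 138 [ 574. -171.  101.] [ 538. -266.   90.] [634. -80. 115.]
  tall 120 162 55 [ 631. -121.  150.] [ 620. -147.  125.] [ 648. -102.  161.]
  tall 165 300 165 [ 635. -102.  260.] [ 611. -130.  166.] [648. -53. 286.]
scene black [323 170   3   2   3] [532.6 288.6  50.7] [531.8 285.   46. ] [536.4 290.1  53.4]
  shaft rect ((533.4278564453125, 288.1546630859375), (6.872549533843994, 1.787320613861084), 47.395938873291016) [46.4898111  50.68739607 53.16555323]
scene yellow [ 265  163   85   62 2206] [570.4 168.    9.2] [ 431.5 -458.4   -5. ] [1177.9  335.6 1173.4]
  rack rect ((558.6430053710938, 186.39051818847656), (278.62103271484375, 215.16482543945312), 78.7885513305664)
scene blue [ 194  211   73   60 1751] [ 579.8 -179.    12.3] [ 482.5 -458.4   -3.3] [1177.9  -65.3 1173.4]
  fix rect ((567.8958740234375, -172.15455627441406), (167.02444458007812, 208.57626342773438), 2.315955877304077)
  tall 90 115 198 [ 630. -175.  100.] [ 531. -266.   90.] [790. -78. 115.]
  tall 120 162 114 [ 650. -127.  143.] [ 620. -148.  120.] [ 775. -106.  162.]
  tall 165 300 218 [ 635. -110.  249.] [ 605. -132.  165.] [644. -51. 285.]
```

View pics/c0.png

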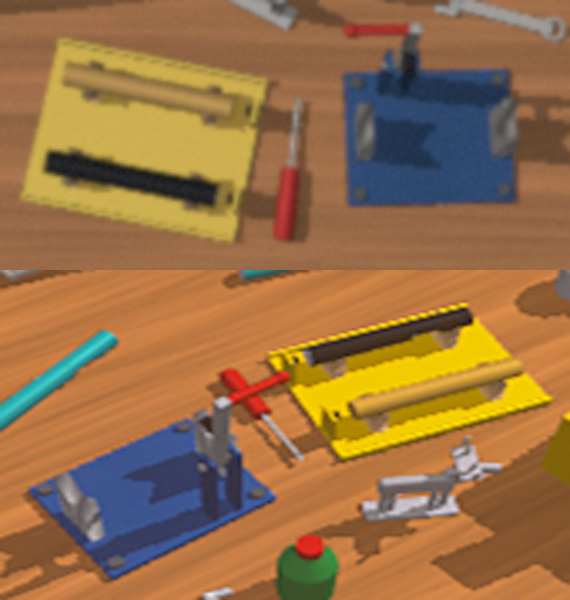

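The enlarged crop confirms it: a single black shaft in the rack's near seat, with the rack stops at the world −y end. So the flat end points to world +y, the same way as the clamp side of the fixture. The tool can only yaw, so to turn the shaft I need a flat raised surface to roll it on. I'll check the grey block and the cabinet.

```bash
python3 - <<'E'
from h import *
for nm in ['top0','scene0']:
    P=np.load(nm+'.npz')['P']
    # height map blobs > 30 mm
    for name,(x0,x1,y0,y1) in dict(block=(480,680,-680,-420),cabinet=(400,720,380,720)).items():
        q=P.reshape(-1,3); q=q[(q[:,0]>x0)&(q[:,0]<x1)&(q[:,1]>y0)&(q[:,1]<y1)&(q[:,2]>25)&(q[:,2]<300)]
        h,e=np.histogram(q[:,2],bins=np.arange(25,305,5)); i=np.argmax(h); z=e[i]+2.5
        t=q[abs(q[:,2]-z)<9]; t_=t[:,:2].astype(np.float32)
        A=np.c_[t[:,:2]-t[:,:2].mean(0),np.ones(len(t))]; s=np.linalg.lstsq(A,t[:,2],rcond=None)[0]
        print(nm,name,len(t),'z',z,s.round(3),'std',(t[:,2]-A@s).std().round(2),cv2.minAreaRect(t_))
P=np.load('top0.npz')['P'];
for (a,b) in [(90,115)]:
    for y0,y1 in [(-290,-220),(-120,-70)]:
        for nm in ['top0','scene0']:
            q=np.load(nm+'.npz')['P'].reshape(-1,3); q=q[(q[:,2]>95)&(q[:,2]<113)&(q[:,0]>520)&(q[:,0]<612)&(q[:,1]>y0)&(q[:,1]<y1)]
            print(nm,len(q),q.mean(0).round(1),q.min(0).round(1),q.max(0).round(1))
E
```

```text
top0 block 587 z 62.5 [ 1.0000e-02 -9.0000e-03  6.0863e+01] std 2.86 ((617.3706665039062, -646.0631103515625), (99.45260620117188, 95.64161682128906), 17.270837783813477)
top0 cabinet 1992 z 162.5 [1.00000e-03 1.00000e-03 1.60119e+02] std 2.47 ((614.8950805664062, 661.4793701171875), (210.1730499267578, 117.06620025634766), 0.03752505034208298)
scene0 block 937 z 57.5 [-1.9000e-02 -1.2000e-02  5.9532e+01] std 2.52 ((615.5604248046875, -647.7274169921875), (101.30903625488281, 93.46672058105469), 16.42544174194336)
scene0 cabinet 1046 z 162.5 [1.00000e-03 4.00000e-03 1.60446e+02] std 2.44 ((611.5862426757812, 660.0471801757812), (216.97836303710938, 120.5666732788086), 0.9300370812416077)
top0 50 [ 573.4 -255.7  104.1] [ 545.2 -266.2   95.1] [ 600.  -247.6  112.7]
scene0 60 [ 568.9 -257.9  102.7] [ 538.6 -266.3   95.6] [ 598.  -247.9  111.8]
top0 46 [564.8 -87.7 102.8] [537.6 -95.6  95.2] [593.1 -80.7 112.6]
scene0 24 [552.5 -87.9 105.5] [531.4 -98.1  95.5] [590.1 -77.7 110.8]
```

Both offer a level top: the cabinet top is about 210 × 120+ mm at z≈160 and within reach, and the block's is smaller. Plan: take the shaft, roll it on the cabinet top between loosely open fingers, then lay it in the fixture. First I move above the shaft.

play_rows(increments="1 0.0295 -0.0362 0 -7.25;1 0.0295 -0.0362 0 -7.25;1 0.0295 -0.0362 0 -7.25;1 0.0295 -0.0362 0 -7.25;1 0.0295 -0.0362 0 -7.25;1 0.0295 -0.0362 0 -7.25;1 0.0295 -0.0362 0 -7.25;1 0.0295 -0.0362 0 -7.25;1 0.0295 -0.0362 0 -7.25;1 0.0295 -0.0362 0 -7.25;1 0.0295 -0.0362 0 -7.25;1 0.0295 -0.0362 0 -7.25;1 0 0 0 0;1 0 0 0 0")

```text
t: 1.5
ee_pos: [503.1, 171.7, 222.2]
orientation: [-2.422, -2.0, 0.001]
ft_force: [-0.3, -0.3, -0.1]
width: 87.9
```

```bash
cat >> h.py <<'E'
def st():
    o=ctrl.get_obs(); M=R.from_rotvec(o['orientation']).as_matrix(); j=M[:,1]
    print('t',round(o['t'],2),'tcp',o['ee_pos'].round(1),'jaw deg',np.degrees(np.arctan2(j[1],j[0])).round(1),'w',round(o['width'],2),'F',o['ft_force'].round(1),'q',o['qpos'].round(2))
E
python3 - <<'E'
from h import *
st()
P=np.load('top0.npz')['P']; q=P.reshape(-1,3)
for x0,x1,y0,y1,n in [(480,760,-780,-480,'block'),(400,800,480,860,'cab')]:
    t=q[(q[:,0]>x0)&(q[:,0]<x1)&(q[:,1]>y0)&(q[:,1]<y1)&(abs(q[:,2]-(60 if n=='block' else 160))<8)]; print(n,cv2.minAreaRect(t[:,:2].astype(np.float32)))
E
```

```text
t 1.5 tcp [503.1 171.7 222.2] jaw deg -10.9 w 87.89 F [-0.3 -0.3 -0.1] q [0.31 0.29 1.84 0.   1.02 0.5 ]
block ((621.23974609375, -658.8255004882812), (99.8872299194336, 121.7450180053711), 17.651479721069336)
cab ((651.4127197265625, 658.3103637695312), (274.73291015625, 212.19448852539062), 5.4920454025268555)
```

play_rows(increments="1 0 0 -0.045 0;1 0 0 -0.045 0;1 0 0 -0.045 0;1 0 0 -0.035 0;1 0 0 -0.021 0;1 0 0 0 0;0 0 0 0 0;0 0 0 0 0;0 0 0 0 0;0 0 0 0 0;0 0 0 0 0;0 0 0 0 0;0 0 0 0 0")

```text
t: 2.8
ee_pos: [503.1, 172.5, 31.8]
orientation: [2.421, 2.002, 0.0]
ft_force: [0.6, 0.2, 0.5]
width: 35.7
```

play_rows(increments="0 0 0 0 0;0 0 0 0 0;0 0 0 0 0;0 0 0 0 0;0 0 0 0.01 0;0 0 0 0.03 0;0 0 0 0.045 0;0 0 0 0.045 0;0 0 0 0.045 0;0 0 0 0.045 0;0 0 0 0.045 0;0 0 0 0 0")

```text
t: 4.0
ee_pos: [506.2, 173.4, 303.3]
orientation: [2.417, 1.999, 0.017]
ft_force: [0.3, 0.3, -4.5]
width: 29.3
```

play_rows(increments="0 0.005 0.048 0 1.1;0 0.005 0.048 0 1.1;0 0.005 0.048 0 1.1;0 0.005 0.048 0 1.1;0 0.005 0.048 0 1.1;0 0.005 0.048 0 1.1;0 0.005 0.048 0 1.1;0 0.005 0.048 0 1.1;0 0.005 0.048 0 1.1;0 0.004 0.048 0 1.0;0 0 0 -0.04 0;0 0 0 -0.03 0;0 0 0 0 0")

```text
t: 5.3
ee_pos: [549.0, 649.5, 216.6]
orientation: [2.218, 2.223, -0.023]
ft_force: [-0.7, -0.8, -4.7]
width: 29.8
```

```bash
python3 - <<'E'
from h import *
st()
d=grab('top'); e=grab('scene')
a=cv2.resize(d['img'][100:220,0:130,::-1],None,fx=4,fy=4,interpolation=cv2.INTER_CUBIC)
b=cv2.resize(e['img'][60:180,330:470,::-1],(280*2,480),interpolation=cv2.INTER_CUBIC)[:, :280] if 0 else cv2.resize(e['img'][70:190,370:440,::-1],(280,480),interpolation=cv2.INTER_CUBIC)
cv2.imwrite('pics/cab1.png',np.hstack([a,b]))
P=cloud(d); q=P.reshape(-1,3); h=cv2.cvtColor(d['img'],cv2.COLOR_RGB2HSV).reshape(-1,3)
m=(q[:,1]>520)&(q[:,1]<800)&(q[:,0]>530)&(q[:,0]<580)&(q[:,2]>225)&(q[:,2]<290)
for y in range(540,800,20):
    s=q[m&(abs(q[:,1]-y)<10)]; 
    if len(s): print(y,len(s),s.mean(0).round(0),s[:,2].max().round(0))
E
```

```text
t 5.3 tcp [549.  649.5 216.6] jaw deg 0.1 w 29.83 F [-0.7 -0.8 -4.7] q [ 0.86  0.79  1.01 -0.    1.36  0.85]
560 47 [552. 566. 241.] 255.0
580 56 [551. 580. 248.] 255.0
600 61 [550. 600. 248.] 254.0
620 56 [550. 620. 248.] 254.0
640 105 [556. 639. 249.] 279.0
660 18 [562. 654. 254.] 280.0
```

View pics/cab1.png

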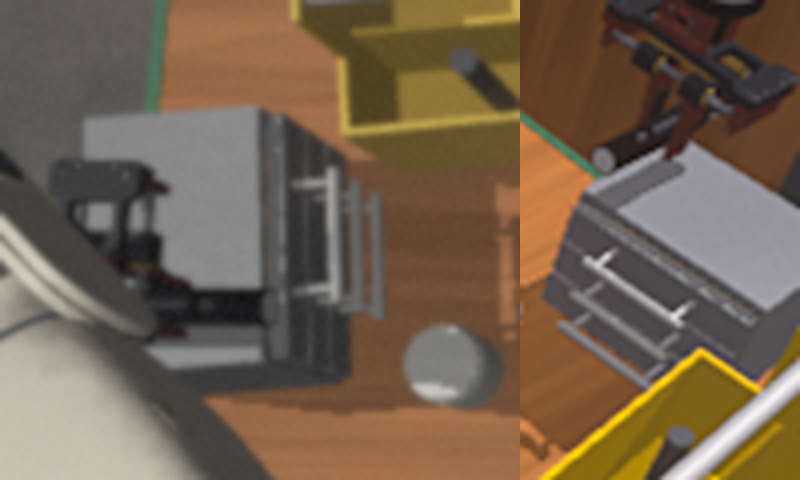

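The picture shows the shaft level in the fingers above the cabinet's grey top, with its −y end at about (265,305) in the crop. I'm lowering it.

play_rows(increments="0 0 0 -0.02 0;0 0 0 -0.02 0;0 0 0 0 0;0 0 0 0 0;0 0 0 0 0")

```text
t: 5.9
ee_pos: [553.0, 653.3, 189.7]
orientation: [-2.22, -2.223, -0.006]
ft_force: [-0.7, 0.5, -4.3]
width: 29.4
```

play_rows(increments="0 0 0 -0.02 0;0 0 0 -0.01 0;0 0 0 0 0;0 0 0 -0.002 0;0 0 0 0 0;0 0 0 0 0")

```text
t: 6.5
ee_pos: [552.9, 653.6, 160.3]
orientation: [-2.219, -2.223, -0.007]
ft_force: [-5.7, -5.8, 19.9]
width: 29.4
```

play_rows(increments="0 0 0 0.001 0;0.42 0 0 0.001 0;0.42 0 0 0 0;0.42 0 0 0 0;0.42 0 0 0.002 0;0.42 0 0 0 0")

```text
t: 7.1
ee_pos: [553.3, 653.1, 160.4]
orientation: [2.219, 2.223, 0.006]
ft_force: [3.0, -0.6, 6.8]
width: 36.8
```

play_rows(increments="0.42 0 0 0.004 0;0.42 0 0 0 0;0.42 0 0 0 0")

```text
t: 7.4
ee_pos: [551.5, 652.5, 162.0]
orientation: [-2.219, -2.224, 0.002]
ft_force: [0.0, 0.2, -0.6]
width: 36.9
```

play_rows(increments="0.42 0 0 0.002 0;0.42 0.003 0 0 0;0.42 0.005 0 0 0;0.42 0.006 0 0 0;0.42 0.006 0 0 0;0.42 0.006 0 0 0;0.42 0.006 0 0 0;0.42 0.006 0 0 0;0.42 0.005 0 0 0;0.42 0.004 0 0 0;0.42 0.003 0 0 0;0.42 0 0 0 0;0.42 0 0 0 0")

```text
t: 8.7
ee_pos: [602.0, 652.6, 164.6]
orientation: [2.219, 2.223, -0.0]
ft_force: [0.4, 0.3, -0.1]
width: 37.0
```

```bash
python3 - <<'E'
from h import *
st()
d=grab('top'); e=grab('scene')
a=cv2.resize(d['img'][130:220,0:100,::-1],(480,432),interpolation=cv2.INTER_CUBIC)
b=cv2.resize(e['img'][90:180,370:440,::-1],(320,432),interpolation=cv2.INTER_CUBIC)
cv2.imwrite('pics/cab2.png',np.hstack([a,b]))
E
```

```text
t 8.7 tcp [602.  652.6 164.6] jaw deg 0.1 w 37.03 F [ 0.4  0.3 -0.1] q [ 0.81  0.89  0.93 -0.    1.32  0.81]
```

View pics/cab2.png

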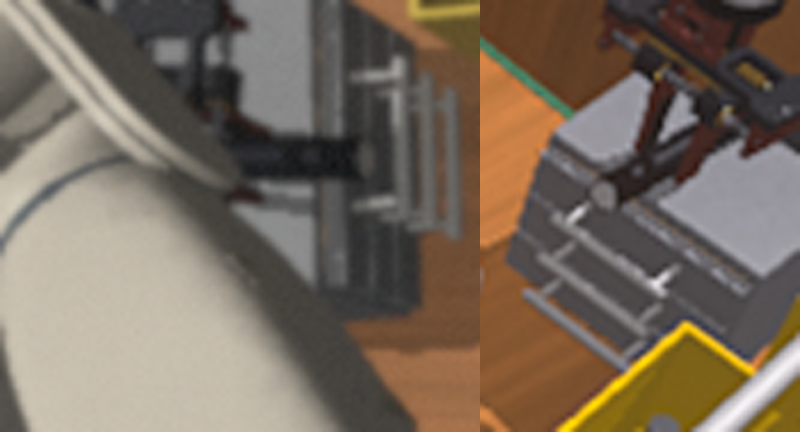

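The flat end is behind the arm here. I'll grip the shaft and carry it to a place the top camera can see.

play_rows(increments="0.2 0 0 0 0;0.2 0 0 0 0;0 0 0 0 0;0 0 0 0 0;0 0 0 0 0;0 0 0 0 0;0 0 0 0.02 0;0 0 0 0.045 0;0 0 0 0.045 0;0 0 0 0.045 0;0 -0.009 -0.03 0.03 0;0 -0.009 -0.045 0 0;0 -0.009 -0.047 0 0;0 -0.009 -0.047 0 0;0 -0.009 -0.047 0 0;0 -0.009 -0.047 0 0;0 -0.009 -0.047 0 0;0 -0.009 -0.047 0 0;0 -0.009 -0.047 0 0;0 -0.009 -0.047 0 0")

```text
t: 10.8
ee_pos: [510.8, 199.6, 350.2]
orientation: [-2.219, -2.224, 0.001]
ft_force: [2.2, 0.1, -3.9]
width: 29.5
```

play_rows(increments="0 -0.009 -0.047 0.01 0;0 -0.009 -0.047 0.01 0;0 -0.009 -0.045 0.01 0;0 -0.009 -0.045 0.01 0;0 -0.009 -0.045 0.01 0;0 -0.009 -0.04 0.02 0;0 0 -0.03 0.03 0;0 0 0 0.03 0;0 0 0 0 0;0 0 0 0 0;0 0 0 0 0")

```text
t: 11.9
ee_pos: [457.1, -96.7, 477.8]
orientation: [-2.216, -2.223, 0.003]
ft_force: [0.7, 0.0, -5.2]
width: 29.4
```

```bash
python3 - <<'E'
from h import *
st()
d=grab('top'); e=grab('scene'); g=ctrl.get_obs()['ee_pos']+[0,0,18.7]
def px(d,p):
    c=d['R'].T@(np.array(p)-d['o']); return c[:2]/c[2]*d['f']+[d['cx'],d['cy']]
out=[]
for c in (d,e):
    u,v=px(c,g+[0,30,0]).astype(int); print(u,v)
    im=c['img'][max(0,v-40):v+40,max(u-40,0):u+40,::-1]; out.append(cv2.resize(im,(400,400),interpolation=cv2.INTER_CUBIC))
cv2.imwrite('pics/hold1.png',np.hstack(out))
E
```

```text
t 11.9 tcp [457.1 -96.7 477.8] jaw deg 0.2 w 29.4 F [ 0.7  0.  -5.2] q [-0.23 -0.03  1.62  0.    1.55 -0.24]
274 199
231 103
```

View pics/hold1.png

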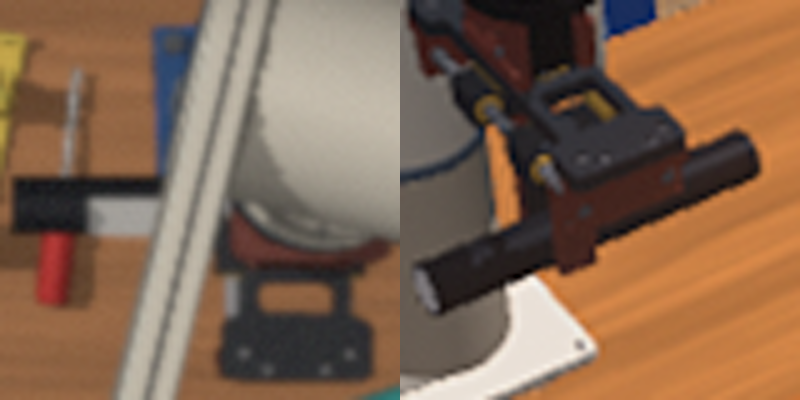

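The flat now shows bright in the top view, at crop (85–160, 196–232), and leans towards −x. I'll quantify the lean from a brightness profile across the shaft.

```bash
cat >> h.py <<'E'
def px(d,p):
    c=d['R'].T@(np.array(p)-d['o']); return c[:2]/c[2]*d['f']+[d['cx'],d['cy']]
def profile(d,c,ax,ts,off,show=True):
    """brightness across shaft: c axis point at centre-of-grip, ax unit axis, ts along-axis offsets, off lateral offsets mm"""
    lat=np.cross([0,0,1],ax); lat=-lat  # for ax=+y lat=+x
    g=d['img'].astype(np.float32).mean(2); rows=[]
    for t in ts:
        uv=np.array([px(d,np.array(c)+np.array(ax)*t+lat*o) for o in off],np.float32)
        rows.append(cv2.remap(g,uv[None,:,0].copy(),uv[None,:,1].copy(),cv2.INTER_LINEAR)[0])
    return np.array(rows)
E
python3 - <<'E'
from h import *
d=grab('top'); g=ctrl.get_obs()['ee_pos']+[0,0,18.7]
off=np.arange(-24,25,2)
np.set_printoptions(linewidth=200)
print('lat',off)
for t in range(15,110,6): print(t,profile(d,g,np.array([0,1.,0]),[t],off).astype(int)[0])
E
```

```text
lat [-24 -22 -20 -18 -16 -14 -12 -10  -8  -6  -4  -2   0   2   4   6   8  10  12  14  16  18  20  22  24]
15 [56 62 65 66 68 68 67 66 65 63 57 54 56 63 74 83 89 93 97 96 96 95 94 95 96]
21 [ 47  48  48  49  49  49  50  53  60  75  91 103 109 111 108 110 115 122 130 138 146 154 160 165 169]
27 [ 84  86  92 100 108 119 131 142 150 156 160 165 169 172 174 176 177 177 177 175 174 172 169 166 161]
33 [172 173 176 177 177 177 176 175 173 172 168 164 159 154 150 142 137 132 125 126 124 125 129 135 146]
39 [158 152 145 136 130 128 128 129 124 130 136 143 150 154 159 162 166 171 173 175 177 177 178 179 180]
45 [150 158 165 169 171 173 175 177 178 180 179 179 179 179 180 178 176 175 173 170 168 164 155 144 140]
51 [179 177 176 176 176 175 172 167 160 154 151 148 144 134 121 110 101  93  87  84  89  90  91  92  94]
57 [128 124 120 117 120 127 137 144 145 150 152 153 149 133  92  54  35  27  31  57  87 100 104 104 103]
63 [105 104 105 109 122 142 154 158 158 158 158 158 152 133  91  52  35  28  33  61  93 104 107 108 108]
69 [104 105 107 109 124 144 156 159 159 157 158 158 152 132  92  48  32  30  40  61  93 103 107 107 107]
75 [105 104 105 110 123 144 154 158 158 157 159 158 152 130  88  48  33  28  38  63  92 104 108 108 107]
81 [103 102 100 104 117 138 145 143 137 139 147 153 149 128  88  47  31  29  38  58  88 101 107 109 108]
87 [ 77  75  74  77  82  91  96  98  98  99 104 110 112 101  72  39  30  26  33  52  78  91  96  99  99]
93 [69 68 66 63 55 41 32 30 32 35 41 42 42 38 32 28 26 26 31 43 63 76 78 81 84]
99 [ 67  66  66  67  63  47  33  28  29  32  34  38  38  35  32  28  28  25  37  65  96 113 123 131 136]
105 [ 91  94  94  90  81  57  37  31  31  32  34  38  39  35  32  32  29  26  37  60  86 102 107 109 109]
```

The dark/bright edge lies 3.8 mm to the +x side of the axis. That puts the flat about 45° towards −x, and it means the cabinet roll worked without slip (50 mm ≈ 190°). It needs another 45°, so about 11.8 mm in +x. Going back to the cabinet.

play_rows(increments="0 0.006 0.03 0 0;0 0.006 0.047 -0.005 0;0 0.006 0.047 -0.01 0;0 0.006 0.047 -0.01 0;0 0.006 0.047 -0.01 0;0 0.006 0.047 -0.01 0;0 0.006 0.047 -0.01 0;0 0.006 0.047 -0.01 0;0 0.006 0.047 -0.01 0;0 0.006 0.047 -0.01 0;0 0.006 0.047 -0.01 0;0 0.006 0.047 -0.01 0;0 0.006 0.047 -0.01 0;0 0.006 0.047 -0.01 0;0 0.006 0.047 -0.01 0;0 0.006 0.047 -0.01 0;0 0.006 0.047 -0.01 0;0 0.003 0.018 -0.02 0;0 0 0 -0.03 0;0 0 0 0 0")

```text
t: 14.05
ee_pos: [560.2, 701.4, 265.0]
orientation: [2.217, 2.224, -0.021]
ft_force: [0.3, -0.7, -7.0]
width: 29.6
```

play_rows(increments="0 0 0 -0.04 0;0 0 0 -0.03 0;0 0 0 0 0;0 0 0 0 0")

```text
t: 14.45
ee_pos: [563.0, 702.3, 205.2]
orientation: [2.22, 2.223, -0.001]
ft_force: [0.6, -0.5, -4.0]
width: 29.3
```

play_rows(increments="0 0 -0.045 -0.01 0;0 0 0 -0.02 0;0 0 0 -0.01 0;0 0 0 0 0;0 0 0 -0.002 0;0 0 0 0 0")

```text
t: 15.05
ee_pos: [563.7, 659.3, 165.0]
orientation: [-2.219, -2.224, -0.006]
ft_force: [1.0, 0.9, -1.7]
width: 29.4
```

play_rows(increments="0 0 0 -0.001 0;0 0 0 0 0;0.42 0 0 0 0;0.42 0 0 0 0;0.42 0 0 0 0;0.42 0 0 0 0")

```text
t: 15.65
ee_pos: [562.9, 657.5, 161.4]
orientation: [2.219, 2.223, -0.001]
ft_force: [0.1, 1.0, 0.3]
width: 36.7
```

play_rows(increments="0.42 0 0 0.003 0;0.42 0.003 0 0 0;0.42 0.003 0 0 0;0.42 0.003 0 0 0;0.42 0.003 0 0 0;0.42 0 0 0 0;0.3 0 0 0 0;0.3 0 0 0 0;0.2 0 0 0 0;0 0 0 0 0;0 0 0 0 0;0 0 0 0 0;0 0 0 0 0")

```text
t: 16.95
ee_pos: [575.0, 657.5, 164.5]
orientation: [2.219, 2.223, -0.0]
ft_force: [0.6, -1.1, -1.2]
width: 29.5
```

play_rows(increments="0 0 0 0.02 0;0 0 0 0.045 0;0 0 0 0.045 0;0 0 0 0.045 0;0 -0.007 -0.03 0.03 0;0 -0.007 -0.045 0.01 0;0 -0.007 -0.047 0.01 0;0 -0.007 -0.047 0.01 0;0 -0.007 -0.047 0.01 0;0 -0.007 -0.047 0.01 0;0 -0.007 -0.047 0.01 0;0 -0.007 -0.047 0.01 0;0 -0.007 -0.047 0.01 0;0 -0.007 -0.047 0.01 0;0 -0.007 -0.047 0.01 0;0 -0.007 -0.047 0.01 0;0 -0.007 -0.047 0.01 0;0 -0.007 -0.047 0 0;0 -0.007 -0.047 0 0;0 -0.007 -0.047 0 0")

```text
t: 18.95
ee_pos: [461.9, -77.0, 471.2]
orientation: [2.218, 2.223, 0.002]
ft_force: [0.6, -0.0, -4.6]
width: 29.6
```

play_rows(increments="0 -0.006 -0.03 0 0;0 0 0 0 0;0 0 0 0 0;0 0 0 0 0")

```text
t: 19.35
ee_pos: [456.9, -104.8, 470.3]
orientation: [2.219, 2.224, 0.001]
ft_force: [-0.6, 0.3, -4.9]
width: 29.3
```

```bash
python3 - <<'E'
from h import *
st()
d=grab('top'); g=ctrl.get_obs()['ee_pos']+[0,0,18.7]
off=np.arange(-24,25,2)
np.set_printoptions(linewidth=200)
print('view dir',(d['o']-g).round(0)); print('lat',off)
for t in range(53,110,4): print(t,profile(d,g,np.array([0,1.,0]),[t],off).astype(int)[0])
e=grab('scene')
out=[]
for c in (d,e):
    u,v=px(c,g+[0,50,0]).astype(int)
    im=c['img'][max(0,v-40):v+40,max(u-40,0):u+40,::-1]; out.append(cv2.resize(im,(400,400),interpolation=cv2.INTER_CUBIC))
cv2.imwrite('pics/hold2.png',np.hstack(out))
E
```

```text
t 19.35 tcp [ 456.9 -104.8  470.3] jaw deg 0.1 w 29.28 F [-0.6  0.3 -4.9] q [-0.25 -0.02  1.63  0.    1.53 -0.25]
view dir [-103.  113.  924.]
lat [-24 -22 -20 -18 -16 -14 -12 -10  -8  -6  -4  -2   0   2   4   6   8  10  12  14  16  18  20  22  24]
53 [145 136 128 122 117 112 118 135 147 155 160 167 174 180 185 188 190 178 141  94  61  67  75  79  81]
57 [110 105  97  89  81  79 110 157 184 193 194 196 195 196 195 194 195 182 142  95  65  71  71  73  74]
61 [103 103  98  92  82  74 109 161 187 195 196 196 195 195 195 195 195 181 140  96  70  78  82  85  85]
65 [104 103 104 101  91  84 110 162 188 195 195 196 195 195 196 196 194 181 139 100  82  98 104 105 105]
69 [103 105 103 101  93  85 112 163 187 195 196 195 195 195 196 196 195 181 139 100  85 102 106 108 107]
73 [105 103 103 101  92  87 114 166 189 196 196 195 195 195 195 196 194 181 136  99  86 100 106 108 108]
77 [104 105 106 103  92  88 117 167 189 195 196 196 196 195 196 196 193 180 133  97  86  98 105 109 110]
81 [103 106 104 101  92  87 116 167 189 196 196 195 195 194 195 195 193 181 134  98  87 101 107 108 108]
85 [104 104 104 100  91  87 109 158 179 185 182 173 170 173 177 182 184 175 137 102  91 101 108 108 108]
89 [103 101  99  95  84  77  91 126 128 127 120 112 110 112 116 122 127 123 104  89  88 101 107 108 108]
93 [ 84  83  77  71  60  47  42  47  46  48  49  50  51  49  46  45  44  42  47  61  80  98 104 104 104]
97 [71 71 71 67 57 44 32 24 25 32 36 36 36 35 31 30 31 30 34 49 64 76 80 81 82]
101 [69 67 66 60 51 39 30 29 30 33 37 39 37 35 30 28 30 28 30 48 66 78 83 80 83]
105 [ 58  59  60  57  47  35  27  28  29  33  36  38  41  36  31  27  26  28  38  63  87 105 110 114 118]
109 [ 75  76  77  76  62  45  33  30  30  31  35  39  39  35  33  30  28  26  39  69  99 116 115 117 121]
```

View pics/hold2.png

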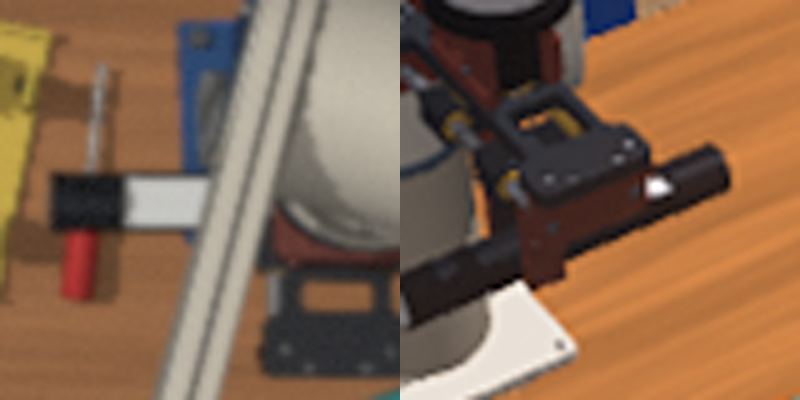

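The top view shows the flat bright and nearly centred: edges at −11 and +12 mm, shaft edges at ±14.5. Allowing for the 6.4° view tilt, it is about 4° towards −x, which is within tolerance. I'm moving over the fixture with the grip 21 mm behind the shaft's centre, yaw about +2°.

play_rows(increments="0 0.028 -0.022 0 0.5;0 0.028 -0.022 0 0.5;0 0.028 -0.022 0 0.5;0 0.0285 -0.023 0 0.5;0 0 0 -0.045 0;0 0 0 -0.045 0;0 0 0 -0.045 0;0 0 0 -0.045 0;0 0 0 -0.045 0;0 0 0 -0.035 0;0 0 0 0 0;0 0 0 0 0")

```text
t: 20.65
ee_pos: [570.2, -193.8, 210.1]
orientation: [-2.179, -2.263, 0.0]
ft_force: [0.3, -0.3, -3.5]
width: 29.2
```

```bash
python3 - <<'E'
from h import *
st()
d=grab('top'); e=grab('scene'); np.savez('f1.npz',t=cloud(d),s=cloud(e),ti=d['img'],si=e['img'])
out=[]
for c,p in ((d,[569,-150,150]),(e,[569,-150,150])):
    u,v=px(c,p).astype(int)
    im=c['img'][max(0,v-42):v+42,max(u-42,0):u+42,::-1]; out.append(cv2.resize(im,(400,400),interpolation=cv2.INTER_CUBIC))
cv2.imwrite('pics/fix1.png',np.hstack(out))
# vee valley: lowest/hi points of blocks
for n in ('t','s'):
    q=np.load('f1.npz')[n].reshape(-1,3)
    for y in (-257,-88):
        s=q[(abs(q[:,1]-y)<9)&(abs(q[:,0]-569)<50)&(q[:,2]>60)&(q[:,2]<116)]; s=s[np.argsort(s[:,0])]; print(n,y,[(int(a),int(b)) for a,_,b in s])
E
```

```text
t 20.65 tcp [ 570.2 -193.8  210.1] jaw deg 2.2 w 29.25 F [ 0.3 -0.3 -3.5] q [-0.35  0.4   1.69  0.    1.05 -0.39]
t -257 []
t -88 [(536, 103), (536, 77), (537, 71), (537, 71), (537, 96), (537, 96), (537, 95), (537, 69), (538, 94), (539, 110), (539, 109), (539, 108), (539, 106), (540, 105), (543, 109), (543, 107), (543, 107), (543, 107), (543, 107), (547, 105), (547, 103), (547, 100), (548, 98), (548, 98), (548, 69), (551, 100), (551, 100), (551, 99), (551, 97), (551, 96), (552, 68), (555, 94), (555, 94), (555, 93), (556, 68), (556, 91), (559, 70), (559, 90), (560, 89), (560, 89), (560, 86), (562, 71), (564, 87), (564, 86), (564, 83), (564, 82), (566, 68), (567, 88), (567, 88), (567, 87), (567, 87), (569, 76), (570, 92), (570, 90), (570, 90), (571, 86)]
s -257 [(540, 108), (541, 110), (543, 90), (543, 105), (543, 111), (544, 111), (544, 110), (545, 110), (545, 105), (545, 105), (546, 104), (547, 110), (547, 103), (548, 106), (548, 104), (548, 98), (548, 96), (549, 86), (549, 103), (549, 104), (550, 102), (551, 95), (551, 68), (551, 95), (552, 93), (552, 103), (552, 100), (553, 101), (
[... 1034 characters left out ...]
, (597, 79), (597, 106), (597, 107), (597, 85), (597, 74), (598, 86), (598, 99), (598, 69)]
s -88 [(530, 72), (531, 107), (531, 93), (533, 89), (534, 108), (535, 101), (535, 107), (535, 105), (536, 110), (538, 108), (538, 103), (538, 110), (539, 104), (539, 96), (539, 108), (539, 91), (540, 67), (540, 79), (540, 104), (540, 103), (541, 87), (543, 82), (544, 77), (546, 74), (546, 68), (546, 93), (550, 65), (551, 72), (551, 61), (551, 80), (552, 93), (554, 90), (555, 89), (556, 85), (557, 61), (557, 68), (557, 84), (558, 76), (558, 83), (560, 82), (563, 61), (563, 81), (563, 69), (564, 76), (580, 103), (585, 109), (586, 104), (588, 98), (588, 105), (588, 101), (588, 96), (589, 113), (590, 92)]
```

View pics/fix1.png

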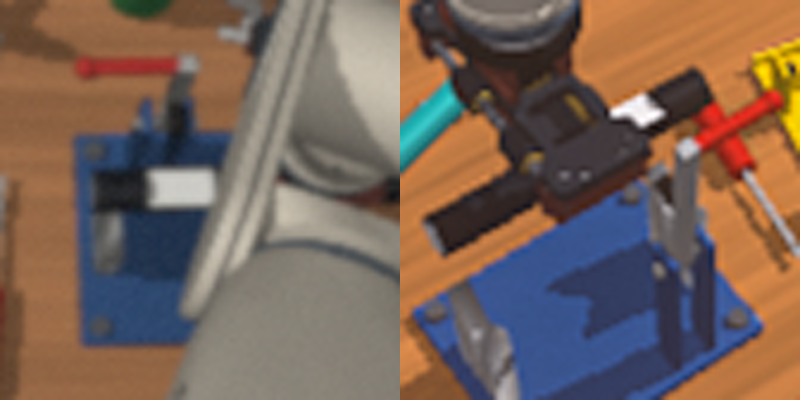

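The shaft hangs above the fixture, its bright flat up at (180,188) in the left crop, clear of the raised clamp. The vee valleys are at about x=568.7 (y=−257) and x=565.5 (y=−88), so I shift −2 mm in x and lower.

play_rows(increments="0 -0.002 0 -0.04 -0.5;0 0 0 -0.04 0;0 0 0 -0.025 0;0 0 0 -0.005 0;0 0 0 0 0;0 0 0 0 0")

```text
t: 21.35
ee_pos: [569.4, -195.1, 102.1]
orientation: [2.188, 2.25, 0.003]
ft_force: [1.0, -0.5, -3.4]
width: 29.0
```

play_rows(increments="0 0 0 -0.003 0;0 0 0 0 0;0 0 0 -0.003 0;0 0 0 0 0;0 0 0 0 0")

```text
t: 21.85
ee_pos: [568.3, -194.7, 94.5]
orientation: [2.188, 2.252, 0.001]
ft_force: [0.8, 0.3, 3.7]
width: 29.9
```

Contact is at the predicted height with little side force. Letting go, rising and backing away for a look.

play_rows(increments="0.4 0 0 0 0;0.45 0 0 0 0;0.5 0 0 0 0;0.5 0 0 0 0;0.5 0 0 0.02 0;0.5 0 0 0.045 0;0.5 0 0 0.045 0;0.5 0 0 0.045 0;0.5 0 0 0.045 0;0.5 -0.03 -0.03 0.02 0;0.5 -0.04 -0.03 0 0;0.5 -0.04 -0.03 0 0;0.5 -0.04 -0.03 0 0;0.5 -0.04 -0.03 0 0;0.5 -0.04 -0.03 0 0;0.5 0 0 0 0;0.5 0 0 0 0")

```text
t: 23.55
ee_pos: [336.7, -375.0, 313.7]
orientation: [2.194, 2.249, 0.001]
ft_force: [-0.0, 0.3, -1.0]
width: 44.2
```

```bash
python3 - <<'E'
from h import *
st()
d=grab('top'); e=grab('scene'); out=[]
for c,p in ((d,[569,-150,120]),(e,[569,-150,120])):
    u,v=px(c,p).astype(int)
    im=c['img'][max(0,v-36):v+36,max(u-36,0):u+36,::-1]; out.append(cv2.resize(im,(400,400),interpolation=cv2.INTER_CUBIC))
cv2.imwrite('pics/fix2.png',np.hstack(out))
np.set_printoptions(linewidth=200)
off=np.arange(-24,25,2); ax=np.array([-.024,1,0]); ax/=np.linalg.norm(ax); c0=np.array([567.3,-172.7,105])
for n,c in (('top',d),('scene',e)):
    print(n,'view',(c['o']-c0).round(0)); print(off)
    for t in list(range(-75,130,10)): print(t,profile(c,c0,ax,[t],off).astype(int)[0])
q=cloud(d).reshape(-1,3)
for y in range(-270,-60,20):
    s=q[(abs(q[:,1]-y)<10)&(abs(q[:,0]-567)<18)&(q[:,2]>106)&(q[:,2]<135)]
    if len(s): print(y,len(s),s.mean(0).round(1))
E
```

```text
t 23.55 tcp [ 336.7 -375.   313.7] jaw deg 1.4 w 44.16 F [-0.   0.3 -1. ] q [-0.86  0.14  1.8   0.    1.2  -0.89]
top view [-214.  181. 1308.]
[-24 -22 -20 -18 -16 -14 -12 -10  -8  -6  -4  -2   0   2   4   6   8  10  12  14  16  18  20  22  24]
-75 [88 90 91 88 83 69 54 41 32 31 33 37 41 44 41 38 33 30 30 34 39 58 77 87 93]
-65 [68 62 57 55 53 47 42 35 30 26 30 38 41 43 41 39 35 33 33 37 42 55 67 70 71]
-55 [53 53 53 52 52 45 38 35 33 31 33 36 39 42 39 36 34 33 32 35 40 52 65 64 61]
-45 [54 54 55 53 50 43 37 34 31 32 35 39 41 42 39 35 34 33 31 34 40 52 65 65 65]
-35 [53 53 53 53 52 45 37 33 31 31 33 38 41 44 39 33 29 27 27 32 41 53 66 69 70]
-25 [53 53 55 54 51 45 38 31 26 31 35 39 39 38 36 34 32 31 29 34 44 55 67 69 70]
-15 [52 53 53 52 49 42 34 32 31 32 34 39 40 38 36 35 32 30 31 35 44 55 67 69 70]
-5 [53 52 52 51 47 42 37 33 29 30 32 36 38 38 37 37 33 29 29 32 42 53 65 70 73]
5 [52 52 52 50 48 44 39 33 29 32 36 39 41 40 36 32 32 32 33 37 46 57 68 73 75]
15 [52 53 53 52 49 43 36 32 30 36 42 45 47 45 44 41 39 37 39 42 49 57 67 71 74]
25 [ 52  54  54  54  54  68  92 128 167 178 186 1
[... 2763 characters left out ...]
  90  91  91  83  81  87 101 117 133 132 129 128]
105 [ 96  89  83  86  88  88  89  90  89  88  85  77  64  54  46  42  34  32  77 111 133 136 137 135 133]
115 [136 107  89  86  90  93  92  90  88  87  87  85  84  85  85  87  88  89  88 102 120 131 134 133 132]
125 [ 82  70  70  78  85  90  91  89  88  88  86  88  88  85  81  79  79  80  84  96 108 121 127 128 128]
-270 39 [ 570.2 -268.6  117.1]
-250 51 [ 569.4 -250.6  116.6]
-230 45 [ 570.4 -229.5  118.2]
-210 45 [ 569.2 -209.9  117.8]
-190 50 [ 569.  -190.2  117.1]
-170 51 [ 567.8 -169.8  117.1]
-150 48 [ 567.2 -149.8  116.5]
-130 44 [ 565.8 -130.3  114.7]
-110 47 [ 565.2 -109.9  115.8]
-90 47 [564.7 -89.  117.7]
-70 34 [564.  -71.9 116.5]
```

View pics/fix2.png

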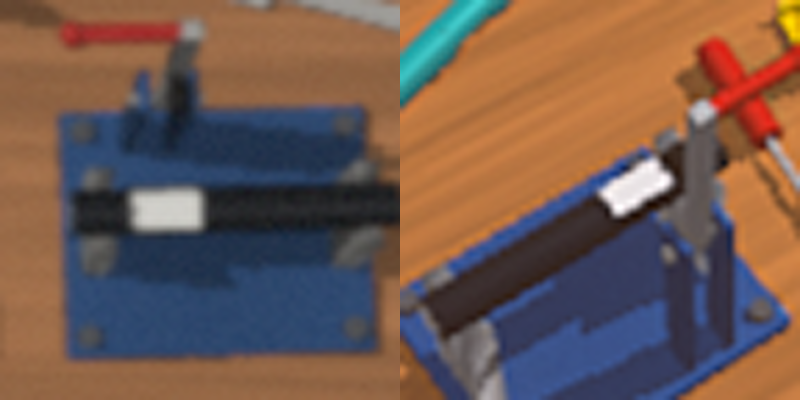

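The shaft is seated in both vees, level, with the flat up at (167,210) in the left crop. The numbers put the flat about 6° (±3°) towards −x, which is too close to the 9.2° limit. There is time left, so I'll take the shaft back and add about 6.5° (1.7 mm of roll) on the cabinet.

play_rows(increments="0.5 0.0386 0.03 0 0;0.5 0.0386 0.03 0 0;0.5 0.0386 0.03 0 0;0.5 0.0386 0.03 0 0;0.5 0.0386 0.03 0 0;0.5 0.0386 0.03 0 0;0.5 0 0 -0.04 0;0.5 0 0 -0.045 0;0.5 0 0 -0.045 0;0.5 0 0 -0.045 0;0.5 0 0 -0.035 0;0.5 0 0 -0.013 0;0.5 0 0 0 0;0.3 0 0 0 0;0 0 0 0 0;0 0 0 0 0;0 0 0 0 0;0 0 0 0 0")

```text
t: 25.45
ee_pos: [568.4, -194.5, 92.4]
orientation: [-2.189, -2.253, 0.001]
ft_force: [-4.5, 1.2, 1.6]
width: 29.4
```

play_rows(increments="0 0 0 0.02 0;0 0 0 0.045 0;0 0 0 0.045 0;0 0 0 0.045 0;0 0 0 0.045 0;0 0 0.02 0.03 -0.5;0 0 0.047 0.02 -0.5;0 0 0.047 0 -0.5;0 0 0.047 0 0;0 0 0.047 0 0;0 0 0.047 0 0;0 0 0.047 0 0;0 0 0.047 0 0;0 0 0.047 0 0;0 0 0.047 0 0;0 0 0.047 0 0;0 0 0.047 0 0;0 0 0.047 0 0;0 0 0.047 0 0;0 0 0.047 0 0")

```text
t: 27.45
ee_pos: [568.6, 484.2, 341.8]
orientation: [2.219, 2.223, 0.002]
ft_force: [0.5, 0.5, -4.4]
width: 29.2
```

play_rows(increments="0 -0.002 0.047 0 0;0 -0.002 0.047 0 0;0 -0.002 0.047 0 0;0 -0.002 0.025 -0.02 0;0 0 0 -0.045 0;0 0 0 -0.045 0;0 0 0 -0.04 0;0 0 0 -0.02 0;0 0 0 0 0;0 0 0 0 0")

```text
t: 28.45
ee_pos: [561.9, 649.2, 172.6]
orientation: [-2.22, -2.223, -0.004]
ft_force: [0.5, 0.6, -3.3]
width: 29.7
```

play_rows(increments="0 0 0 -0.006 0;0 0 0 0 0;0 0 0 -0.002 0;0 0 0 0 0;0 0 0 0 0")

```text
t: 28.95
ee_pos: [561.3, 648.7, 162.7]
orientation: [-2.219, -2.223, -0.001]
ft_force: [-1.3, -1.3, -3.3]
width: 29.0
```

play_rows(increments="0 0 0 -0.001 0;0 0 0 0 0;0 0 0 0 0")

```text
t: 29.25
ee_pos: [561.3, 648.7, 162.5]
orientation: [-2.219, -2.223, -0.002]
ft_force: [-1.5, -3.3, 4.6]
width: 29.2
```

Contact. Open, shift +1.7 mm, close.

play_rows(increments="0.4 0 0 0 0;0.4 0 0 0 0;0.4 0 0 0.001 0;0.4 0.0017 0 0 0;0.4 0 0 0 0;0.3 0 0 0 0;0.2 0 0 0 0;0 0 0 0 0;0 0 0 0 0;0 0 0 0 0")

```text
t: 30.25
ee_pos: [562.8, 648.6, 162.1]
orientation: [-2.219, -2.223, 0.0]
ft_force: [-0.5, 0.6, -0.2]
width: 29.7
```

play_rows(increments="0 0 0 0.02 0;0 0 0 0.045 0;0 0 0 0.045 0;0 0 0 0.045 0;0 0 -0.03 0.03 0;0 -0.007 -0.047 0.01 0;0 -0.007 -0.047 0.01 0;0 -0.007 -0.047 0.01 0;0 -0.007 -0.047 0.01 0;0 -0.007 -0.047 0.01 0;0 -0.007 -0.047 0.01 0;0 -0.007 -0.047 0.01 0;0 -0.007 -0.047 0.01 0;0 -0.007 -0.047 0.01 0;0 -0.007 -0.047 0.01 0;0 -0.007 -0.047 0.01 0;0 -0.007 -0.047 0.01 0;0 -0.007 -0.047 0.01 0;0 -0.007 -0.047 0 0;0 -0.007 -0.047 0 0")

```text
t: 32.25
ee_pos: [456.7, -88.2, 479.0]
orientation: [2.218, 2.222, 0.002]
ft_force: [1.1, -1.2, -4.1]
width: 29.3
```

play_rows(increments="0 0 -0.03 0 0;0 0 0 0 0;0 0 0 0 0;0 0 0 0 0")

```text
t: 32.65
ee_pos: [457.6, -115.8, 477.8]
orientation: [2.219, 2.224, 0.001]
ft_force: [0.3, -0.8, -5.0]
width: 29.9
```

```bash
python3 - <<'E'
from h import *
st()
d=grab('top'); g=ctrl.get_obs()['ee_pos']+[0,0,12.6]
off=np.arange(-20,21,1)
np.set_printoptions(linewidth=250)
print('view dir',(d['o']-g).round(0)); print('lat',off)
for t in (60,66,72,78,96,102): print(t,profile(d,g,np.array([0,1.,0]),[t],off).astype(int)[0])
E
```

```text
t 32.65 tcp [ 457.6 -115.8  477.8] jaw deg 0.1 w 29.88 F [ 0.3 -0.8 -5. ] q [-0.27 -0.02  1.61  0.    1.55 -0.28]
view dir [-104.  124.  922.]
lat [-20 -19 -18 -17 -16 -15 -14 -13 -12 -11 -10  -9  -8  -7  -6  -5  -4  -3  -2  -1   0   1   2   3   4   5   6   7   8   9  10  11  12  13  14  15  16  17  18  19  20]
60 [ 79  76  73  71  68  66  62  58  66  88 110 136 163 178 185 191 192 193 193 193 193 193 193 193 193 193 192 192 192 191 190 184 178 159 133 108  93  78  73  74  76]
66 [ 79  76  74  72  70  68  64  60  69  91 112 139 166 180 186 192 192 192 192 193 193 193 192 192 192 193 193 193 193 193 191 184 178 158 133 110  94  78  74  74  73]
72 [ 96  94  92  89  86  83  74  65  74  94 115 141 168 181 187 193 193 193 193 193 193 192 192 192 192 192 192 192 192 192 190 184 178 157 131 110  97  85  83  82  83]
78 [104 105 106 105 103  99  87  75  83  99 118 144 171 182 189 193 193 193 193 194 194 193 193 193 194 194 193 193 192 192 189 182 176 156 134 117 110 102 105 108 110]
96 [105 106 106 104 101  93  77  62  49  37  30  29  28  29  30  32  35  38  39  40  40  39  38  37  35  34  33  33  31  29  29  29  30  38  46  58  70  83  92 100 104]
102 [ 86  85  84  82  81  74  63  52  42  33  28  27  26  29  31  34  37  40  40  39  39  39  38  36  34  32  30  28  28  28  28  28  30  38  46  59  73  84  92 100 103]
```

The flat now measures about +1° (±3°) from straight up. Laying the shaft back in the fixture.

play_rows(increments="0 0.028 -0.02 0 0.5;0 0.028 -0.02 0 0.5;0 0.028 -0.02 0 0.5;0 0.027 -0.019 0 0;0 0 0 -0.045 0;0 0 0 -0.045 0;0 0 0 -0.045 0;0 0 0 -0.045 0;0 0 0 -0.045 0;0 0 0 -0.045 0;0 0 0 -0.045 0;0 0 0 -0.045 0;0 0 0 -0.013 0;0 0 0 0 0;0 0 0 0 0")

```text
t: 34.2
ee_pos: [570.5, -195.4, 106.0]
orientation: [2.188, 2.252, 0.002]
ft_force: [0.2, 0.0, -4.3]
width: 29.3
```

play_rows(increments="0 -0.002 0 -0.008 0;0 0 0 0 0;0 0 0 -0.003 0;0 0 0 0 0;0 0 0 -0.001 0;0 0 0 0 0")

```text
t: 34.8
ee_pos: [567.5, -195.7, 92.8]
orientation: [2.189, 2.251, 0.001]
ft_force: [0.3, 0.1, -1.0]
width: 29.3
```

play_rows(increments="0 0 0 -0.001 0;0 0 0 0 0;0.4 0 0 0 0;0.45 0 0 0 0;0.5 0 0 0 0;0.5 0 0 0 0;0.5 0 0 0.02 0;0.5 0 0 0.045 0;0.5 0 0 0.045 0;0.5 0 0 0.045 0;0.5 0 0 0.045 0;0.5 -0.03 -0.03 0.02 0;0.5 -0.04 -0.03 0 0;0.5 -0.04 -0.03 0 0;0.5 -0.04 -0.03 0 0;0.5 -0.04 -0.03 0 0;0.5 -0.04 -0.03 0 0;0.5 0 0 0 0;0.5 0 0 0 0")

```text
t: 36.7
ee_pos: [336.0, -375.9, 311.3]
orientation: [2.194, 2.249, 0.001]
ft_force: [0.3, 0.6, -0.7]
width: 44.0
```

```bash
python3 - <<'E'
from h import *
st()
d=grab('top'); e=grab('scene'); out=[]
for c,p in ((d,[569,-150,120]),(e,[569,-150,120])):
    u,v=px(c,p).astype(int)
    im=c['img'][max(0,v-36):v+36,max(u-36,0):u+36,::-1]; out.append(cv2.resize(im,(400,400),interpolation=cv2.INTER_CUBIC))
cv2.imwrite('pics/fix3.png',np.hstack(out))
np.set_printoptions(linewidth=250)
off=np.arange(-22,23,2); ax=np.array([-.024,1,0]); ax/=np.linalg.norm(ax); c0=np.array([567.3,-172.7,105])
for n,c in (('top',d),('scene',e)):
    print(n); print(off)
    for t in (5,15,20,25,40,45,50,65,70,85,100,105,110): print(t,profile(c,c0,ax,[t],off).astype(int)[0])
# red handle by colour
for n,c in (('top',d),('scene',e)):
    P=cloud(c); h=cv2.cvtColor(c['img'],cv2.COLOR_RGB2HSV); m=((h[...,0]<6)|(h[...,0]>174))&(h[...,1]>150)&(h[...,2]>90)
    q=P[m]; q=q[(q[:,2]>230)&(q[:,2]<320)&(q[:,0]>540)&(q[:,0]<720)&(q[:,1]>-180)&(q[:,1]<0)]
    print(n,'handle',len(q),q.mean(0).round(1),q.min(0).round(1),q.max(0).round(1))
E
```

```text
t 36.7 tcp [ 336.  -375.9  311.3] jaw deg 1.4 w 44.02 F [ 0.3  0.6 -0.7] q [-0.87  0.14  1.8   0.    1.2  -0.89]
top
[-22 -20 -18 -16 -14 -12 -10  -8  -6  -4  -2   0   2   4   6   8  10  12  14  16  18  20  22]
5 [51 51 51 50 44 35 33 31 33 36 38 39 39 37 34 33 32 32 36 44 55 66 71]
15 [51 51 50 47 42 35 36 39 42 46 48 50 50 48 43 42 40 42 45 51 60 69 73]
20 [ 52  52  51  50  51  54  68  83  98 108 108 108 105 105 104 105 103 101  94  83  75  73  74]
25 [ 53  52  52  52  61  77 108 144 164 179 184 186 186 186 187 186 186 177 160 125  98  80  76]
40 [ 54  53  52  50  59  80 113 151 173 191 197 200 201 200 199 198 197 181 161 127  99  82  76]
45 [ 53  52  51  48  58  80 115 154 174 192 197 200 201 201 200 197 192 171 148 118  96  81  76]
50 [ 52  52  52  50  60  85 119 158 178 194 198 201 200 200 200 196 193 172 150 119  95  81  77]
65 [ 56  55  54  49  54  74  96 123 125 121 117 112 111 113 116 123 130 122 112  95  82  78  77]
70 [57 54 51 45 40 37 41 50 49 47 49 49 47 45 46 47 47 51 54 59 65 73 77]
85 [90 92 93 76 59 44 35 34 36 39 38 38 37 36 34 32 31 36 43 58 71 78 83]
100 [87 85 8
[... 939 characters left out ...]
23 230 236 228 234 236 235 239 234 219 169 100  46  36  40  63  87 104 104  99]
70 [117 133 139 134 124 128 132 134 141 145 165 202 190 152 113  60  36  46  71  90  95  94  91]
85 [92 70 53 46 45 46 51 60 69 78 83 87 92 90 89 88 87 86 86 87 88 89 92]
100 [ 95  88  89  89  89  89  88  88  89  90  91  88  83  77  67  57  52  68  97 124 134 136 135]
105 [ 89  83  85  87  88  89  90  90  88  84  77  64  54  47  50  50  52  87 114 132 135 136 134]
110 [111  94  86  86  90  93  93  88  82  71  68  66  64  66  74  81  92 109 127 132 136 137 135]
top handle 74 [638.3 -84.3 280.5] [ 632.8 -115.1  274.8] [644.4 -53.  285.8]
scene handle 66 [638.1 -84.9 278.7] [ 631.4 -115.1  271.6] [642.9 -55.3 283.8]
```

View pics/fix3.png

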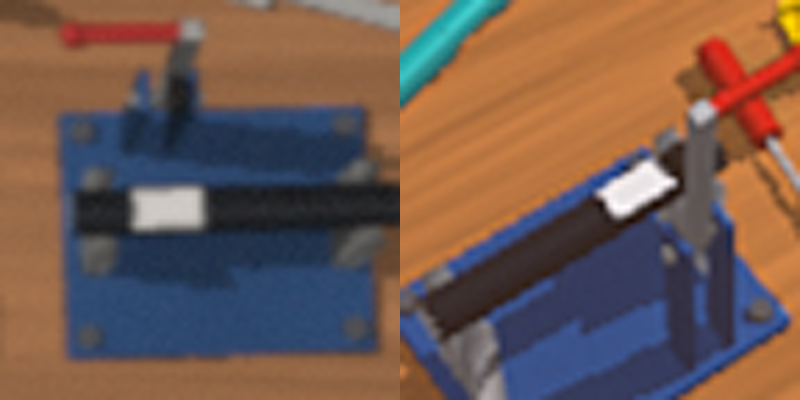

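The flat moved by another +4° to +7°, so it is now about −1° (±3°) from straight up, and the shaft is centred within about 2 mm. The handle is at (638,−84,275), which gives q≈1.63. I'm going above it.

play_rows(increments="0.5 0.0335 0.0325 0.005 0;0.5 0.0335 0.0325 0.005 0;0.5 0.0335 0.0325 0.005 0;0.5 0.0335 0.0325 0.005 0;0.5 0.0335 0.0325 0.005 0;0.5 0.0335 0.0325 0.005 0;0.5 0.0335 0.0325 0 0;0.5 0.0335 0.0325 0 0;0.5 0.0335 0.0325 0 0;0.5 0 0 0 0;0.5 0 0 0 0")

```text
t: 37.9
ee_pos: [638.9, -80.0, 340.4]
orientation: [-2.184, -2.257, 0.001]
ft_force: [-0.1, 0.1, -0.1]
width: 43.9
```

play_rows(increments="0.5 -0.001 -0.004 -0.03 0;0.5 0 0 -0.03 0;0.5 0 0 -0.024 0;0.5 0 0 0 0;0.3 0 0 0 0;0 0 0 0 0;0 0 0 0 0;0 0 0 0 0;0 0 0 0 0")

```text
t: 38.8
ee_pos: [637.7, -87.0, 258.3]
orientation: [2.189, 2.252, 0.001]
ft_force: [-0.6, -0.3, 4.1]
width: 11.0
```

play_rows(increments="0 -0.0162 -0.0004 0 0;0 -0.0161 -0.0004 -0.002 0;0 -0.0157 -0.0004 -0.0038 0;0 -0.0151 -0.0004 -0.0058 0;0 -0.0144 -0.0004 -0.0074 0;0 -0.0134 -0.0004 -0.0092 0;0 -0.0121 -0.0003 -0.0107 0;0 -0.0108 -0.0003 -0.0121 0;0 -0.0093 -0.0003 -0.0132 0;0 -0.0076 -0.0002 -0.0143 0;0 0 0 0 0")

```text
t: 39.9
ee_pos: [506.2, -90.9, 178.0]
orientation: [2.189, 2.252, -0.001]
ft_force: [2.9, -3.2, -3.3]
width: 11.1
```

play_rows(increments="0 -0.0059 -0.0002 -0.0151 0;0 -0.004 -0.0001 -0.0157 0;0 -0.0021 0 -0.0161 0;0 -0.0003 0 -0.0094 0;0 0 0 0 0;0 0 0 0 0")

```text
t: 40.5
ee_pos: [493.7, -91.2, 122.0]
orientation: [-2.189, -2.252, 0.003]
ft_force: [-3.1, -4.3, -2.0]
width: 11.6
```

play_rows(increments="0 0 0 -0.002 0;0 0 0 0 0;0 0 0 -0.002 0;0 0 0 0 0")

```text
t: 40.9
ee_pos: [493.7, -91.2, 118.5]
orientation: [-2.189, -2.252, 0.003]
ft_force: [-2.7, -5.5, -0.4]
width: 11.3
```

play_rows(increments="0 0 0 -0.002 0;0 0 0 0 0;0 0 0 -0.002 0;0 0 0 0 0")

```text
t: 41.3
ee_pos: [493.7, -91.2, 116.9]
orientation: [-2.189, -2.252, 0.003]
ft_force: [-13.9, -3.1, 31.2]
width: 11.2
```

```bash
python3 - <<'E'
from h import *
st()
for n in ('top','scene'):
    c=grab(n)
    P=cloud(c); h=cv2.cvtColor(c['img'],cv2.COLOR_RGB2HSV); m=((h[...,0]<6)|(h[...,0]>174))&(h[...,1]>150)&(h[...,2]>90)
    q=P[m]; q=q[(q[:,2]>110)&(q[:,2]<220)&(q[:,0]>440)&(q[:,0]<600)&(q[:,1]>-150)&(q[:,1]<-30)]
    if len(q): print(n,'handle',len(q),q.mean(0).round(1),q.min(0).round(1),q.max(0).round(1))
E
```

```text
t 41.3 tcp [493.7 -91.2 116.9] jaw deg 1.6 w 11.16 F [-13.9  -3.1  31.2] q [-0.21  0.41  1.97 -0.    0.77 -0.23]
scene handle 18 [ 496.  -108.   144.8] [ 490.8 -119.7  136.9] [503.8 -99.7 161.3]
```

The force rose to 31 N, so the clamp is on its stop. Unload, open, rise and look.

play_rows(increments="0 0 0 0.003 0;0.4 0 0 0 0;0.4 0 0 0 0;0.4 0 0 0 0;0.4 0 0 0.02 0;0.4 0 0 0.045 0;0.4 0 0 0.045 0;0.4 0 0 0.045 0;0.4 -0.03 -0.03 0.03 0;0.4 -0.03 -0.04 0 0;0.4 -0.03 -0.04 0 0;0.4 -0.03 -0.04 0 0;0.4 -0.03 -0.04 0 0;0.4 -0.03 -0.04 0 0;0.4 0 -0.04 0 0;0.4 0 0 0 0;0.4 0 0 0 0")

```text
t: 43.1
ee_pos: [315.2, -359.9, 300.9]
orientation: [-2.191, -2.25, -0.001]
ft_force: [-0.9, 0.5, -0.6]
width: 35.3
```

```bash
python3 - <<'E'
from h import *
st()
out=[]
for n in ('top','scene'):
    c=grab(n); u,v=px(c,[560,-150,120]).astype(int)
    im=c['img'][max(0,v-36):v+36,max(u-36,0):u+36,::-1]; out.append(cv2.resize(im,(400,400),interpolation=cv2.INTER_CUBIC))
    P=cloud(c); h=cv2.cvtColor(c['img'],cv2.COLOR_RGB2HSV); m=((h[...,0]<6)|(h[...,0]>174))&(h[...,1]>150)&(h[...,2]>90)
    q=P[m]; q=q[(q[:,2]>110)&(q[:,2]<220)&(q[:,0]>440)&(q[:,0]<600)&(q[:,1]>-150)&(q[:,1]<-30)]
    if len(q): print(n,'handle',len(q),q.mean(0).round(1),q.min(0).round(1),q.max(0).round(1))
    q=P.reshape(-1,3)
    for y in range(-270,-60,30):
        s=q[(abs(q[:,1]-y)<12)&(abs(q[:,0]-567)<18)&(q[:,2]>106)&(q[:,2]<135)]
        if len(s): print(y,len(s),s.mean(0).round(1))
cv2.imwrite('pics/fin.png',np.hstack(out))
E
```

```text
t 43.1 tcp [ 315.2 -359.9  300.9] jaw deg 1.5 w 35.31 F [-0.9  0.5 -0.6] q [-0.88  0.11  1.86  0.    1.17 -0.9 ]
top handle 46 [495.4 -89.3 145.9] [ 489.1 -119.7  141.8] [500.7 -58.2 153.3]
-270 46 [ 570.3 -267.7  117.9]
-240 54 [ 570.3 -239.9  118.2]
-210 57 [ 569.6 -209.6  117.1]
-180 61 [ 568.  -180.5  116.8]
-150 60 [ 567.  -150.6  115.7]
-120 39 [ 565.  -115.   116.1]
-90 57 [564.4 -90.4 117.7]
scene handle 47 [494.9 -89.6 144.4] [ 489.4 -121.6  132.9] [499.6 -59.3 150.4]
-270 53 [ 573.  -269.1  116.4]
-240 59 [ 572.6 -239.7  116.7]
-210 57 [ 571.1 -209.8  116.6]
-180 54 [ 569.1 -180.   116.7]
-150 53 [ 568.1 -149.3  114.7]
-120 11 [ 570.1 -124.9  114.3]
-90 52 [566.3 -90.2 116.5]
```

View pics/fin.png

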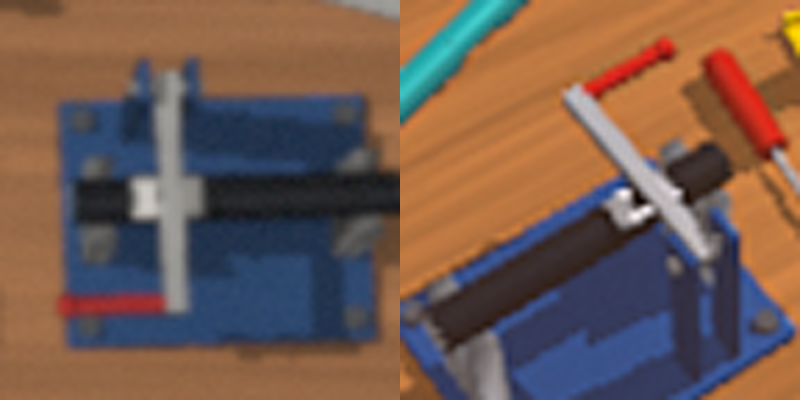

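The clamp lies level across the flat. Its handle surface averages z≈145, so the bar's centre is at about 140 and q≈0. The shaft is seated in both vees and the robot is clear, so I'm handing in.

```bash
python3 -c "
from workcell import ctrl
print(ctrl.close_job())"
```

```text
the job is handed in; nothing more can be done
None
```

The job is handed in. The shaft lies in both vee blocks with its flat up, and the clamp is closed on it. No verdict was reported.

**What I did:** I took the black shaft from the rack. The tool can only yaw, so I turned the shaft by rolling it between loosely open fingers on the flat cabinet top. I laid it in the fixture, judged the flat about 6° off, and took it back once for a small correction. After laying it down again and letting go, I swung the clamp over by its handle. I handed in soon after 43 s.

**Last checks:**
- **Shaft position:** level and seated in both vees, with its centre within about 2 mm along them.
- **Flat angle:** about −1° ± 3° from up, measured before the clamp closed (limit 9.2°). The two cameras disagreed by about 3° on how far the last correction turned it.
- **Clamp:** the handle bar's centre is at z ≈ 140 mm, so the clamp is level (q ≈ 0), with its arm across the flat. The push force rose to 31 N at its stop.
- **Robot:** well clear of everything, with only sensor noise on the wrist force.

I did not measure the brass bar and the other bench items again. The route did not bring the robot into contact with them. The cabinet, which is not on the list, bore light contact, about 20 N at most.

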